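# Fetch the little house out of the castle court

### The arm

A 6-joint arm with a two-finger parallel gripper is mounted at the origin on the work surface. World frame = base frame: x ahead of the robot, y to its left, z up, the work surface at z = 0. Lengths are in m, angles in rad, forces in N, time in s.
With the tool pointing down it reaches from about 0.35 to 0.775 m from the base axis. Payload 7.3 kg.
Tool frame: the origin (TCP) lies at the very end of the fingers, on their centre line; the grasp point (between the pads) lies grip_point_offset behind it (grip_point_offset is the distance from the TCP to the grasp point, in m); z points along the fingers, y is the direction in which the jaws open and shut (so a half turn about z gives the same grasp; the last joint's range is limited). The gripper opens to 92 mm and grips with 3 to 60 N. Pads are 19 mm wide; open, the fingers measure 130 mm over their backs; the gripper's body (75 mm by 190 mm) begins 47 mm behind the grasp point.
Start: joints at [-1.306, 0.342, 1.524, -0, 1.275, -0.146], TCP at [0.21, -0.481, 0.227] pointing down, gripper open.
Joint ranges: [-2.53, 2.53], [-0.77, 2.02], [0.04, 2.7], [-1, 4.14], [0.28, 2.66], [-3.11, 3.11]. Speed limits (rad/s): [2.57, 2.57, 3.14, 3.14, 3.14, 3.14].

### API

Orientations are given as [roll, pitch, yaw] about the fixed x, y, z axes, in that order (R = Rz(yaw) Ry(pitch) Rx(roll)).
In Python, from cell import * gives the robot as it stands.
- The arm moves only by the shell command python3 -m inch 'ROWS' [OPENING] [FORCE]. ROWS is JSON, a list that holds one entry, the list of rows, each a list of 4 numbers: the shift along the tool's x, y, z in mm, then the turn about the tool's z in rad. In form: [[[x, y, z, roll], ...]]. A call has 1 to 10 rows; each row shifts and turns the commanded pose from where the row before left it, along the tool's axes as they then stand; what a row does not reach is not made up. A row lasts 1/8 s, in which the tool goes at most 62.5 mm and 10.7 degrees, less where a joint would pass 70% of its speed; a pose out of reach is approached as far as the arm can. A call with a gripper value outside its range is refused whole. OPENING is the closure, from -1 (fully open) to 1 (shut), set as the call begins (- or left out, the last holds). The fingers move at their own pace and stop on an object; FORCE is the grip in N (left out, the last holds). Time passes only in rows, so rows that do not move let the fingers close. It gives the time, the measured TCP pose, the force and the opening at its end, in the units of the state.
- observe(): the state, without advancing time (a new reading comes with each control period).
- read_camera(name): name is "side" or "top"; returns a dict with "img" (480x640x3 uint8, blue, green, red), "fx", "fy", "cx", "cy" (pixels), "eye" and "rotation" of the camera in the world. Camera axes: x right, y down, z forward; pixel columns grow to the right and rows downward; lengths in m; the calibration is good to about 2 mm. A picture is of the moment at which its call begins. There is no depth.
- hand_in(): hands the job in, once; it reports no verdict.
Trained networks look in the newest picture that a camera, given by its name, has taken for a name from the list of things; names that differ only in an ending like _2 or _b are one class to them, and where a whole thing is asked for, a point or a joint stands for the part that bears it (a point fixed in the world has none). Each returns a list of dicts, best first, with "conf" (0 to 1); they miss things now and then, are a little off and sometimes report something else, mostly with a low value. They report only what shows in the picture. A call takes as long as a camera call.
- boxes_of(camera, label): "at" ([row, column] in pixels, amid what is visible of it).
- place_of(camera, label): "at" ([row, column] in pixels: a listed point, or the origin of a listed thing).
The state is a dict: "time": time; "qpos": joint angles; "qvel": joint speeds; "joint_efforts": joint torques, N m; "tool_pos": TCP position; "tool_rot": TCP orientation; "contact_force": force on the tool from outside, world axes, zero at the start; "torque": the same for the moment, N m; "opening": finger opening in m.
Only numpy, scipy, OpenCV 4.12 (cv2) and the standard library are available. Lean on these libraries where they do the work, as an engineer would, in place of code of your own. Each camera call takes 0.05 s, during which the arm holds its last target. There are 200 camera calls.

### The job

The little house in the middle of the card castle is wanted for its photograph. First clear all three towers that hem it in onto the cork mat, leaving the house where it is until all three stand there; then set the house upright on the middle of the turntable while the towers wait on the mat; then put every tower back upright on the middle of the cardboard plate of its own shape, its sides lined up with the plate's. Do not let any of the four topple.

Things in the scene. Friction and masses are not known exactly. Their poses are not given: they have to be found in the camera images.
- tower_round: White card round tower, loose, about 0.1-0.2 kg: cylinder 50 diameter, 112 high, with a cone roof (eaves 56 diameter) up to 138 high. Origin: centre of its underside; z up. Stands at the start on plate_round. It may be gripped anywhere on the cylinder; gripped about 92 above its foot the fingers pass over the house next to it
- tower_square: White card square tower, loose, 0.1-0.2 kg: 50 x 50, 130 high, flat top at 122 with four 8 high corner battlements. Origin: centre of its underside; z up, x and y square to its sides. Stands at the start on plate_square. Gripped about 95 above its foot the fingers pass over the house next to it
- tower_oblong: White card oblong tower, loose, 0.1-0.2 kg: 40 along its x, 60 along its y, 130 high, flat top at 122 with four 8 high corner battlements. Origin: centre of its underside; z up. Stands at the start on plate_oblong. Grip across x, about 95 above its foot, so that the fingers pass over the house
- house: White card little house, loose, about 0.08 kg: square walls 46 x 46, 40 high, gable roof with ridge along x, 57 high in all. Origin: centre of its underside; z up, x and y square to its walls. At the start on the middle of the base board: a tower at its +y, -y and -x sides, 5 to 22 away, and a low wall 12 away at +x. With the towers gone, grip its walls across y, 26 above its foot
- base_board: Fixed grey disc 240 diameter, 6 thick. Origin: centre of its underside; z up. Carries the house in the middle, the three plates centred 62 to its +y and -y sides and 56 to its -x side (which is where changes) and a low fixed white wall, 6 thick, 64 long, centred at x +38, its top 51 above the table; behind the wall two small loose card trees, 46 high
- plate_round: Fixed round cardboard plate 66 diameter, 3 thick, on the base board (top 9 above the table): the place of the round tower. Origin: centre of its underside; z up
- plate_square: Fixed square cardboard plate 66 x 66, 3 thick, on the base board (top 9 above the table): the place of the square tower. Origin: centre of its underside; z up, x and y square to its sides
- plate_oblong: Fixed oblong cardboard plate, 56 along its x, 76 along its y, 3 thick, on the base board (top 9 above the table): the place of the oblong tower. Origin: centre of its underside; z up
- mat: Fixed cork mat lying on the table, 290 along its x, 130 along its y, 4 thick, empty: the side area. Origin: centre of its underside; z up. It lies to the left or the right of the castle, the turntable on the other side. The three towers fit in a row, 95 apart along its x
- turntable: Fixed photo turntable that does not turn: light wooden disc 120 diameter on a black foot, flat top 30 above the table. Origin: centre of its underside; z up. A glue stick (88 high) and a tape roll (20 high) stand 110 to 120 from its centre, on the +x and -x sides

How it is judged:
By the outcome, as a careful person would: the job done as asked, in the order asked, and still so for the second after the job is handed in, with the robot touching nothing.
It also fails if it takes over 141 s, if anything falls off the work surface, if the arm or the gripper's body presses on something with over 40 N, if the wrist force passes 120 N, or if a joint passes its speed limit or range.

## Working session

There is one attempt and no reset: what is moved stays moved. The work goes in short steps, Python scripts to look and compute and a shell command to move; the robot and the scene stay as the last step left them, time stands still between calls to the robot, and variables do not carry over. Pictures are saved under pics/ and viewed, about 12 in all and at most 16, crops included, and the job is handed in when it is done.

```bash
ls; mkdir -p pics; python3 - <<'E'
from cell import *
import cv2
s=observe()
for k in s: print(k,s[k])
for n in("top","side"):
    c=read_camera(n); cv2.imwrite(f"pics/{n}0.png",c["img"]); print(n,c["fx"],c["fy"],c["cx"],c["cy"],c["eye"],c["rotation"])
    for l in "tower_round tower_square tower_oblong house base_board plate_round plate_square plate_oblong mat turntable".split():
        print(l,[(d["at"],round(d["conf"],2)) for d in place_of(n,l)[:2]])
E
```

```text
pics
time 0.0
qpos [-1.30600701e+00  3.42709946e-01  1.52500839e+00  7.64283464e-06
  1.27538340e+00 -1.46004038e-01]
qvel [ 4.10064027e-05 -7.56068133e-05  1.88215174e-03 -6.76070412e-05
 -3.11986707e-04 -3.37187824e-04]
joint_efforts [ 3.32821604e-03 -4.31235659e+01 -2.44217205e+01  7.20569585e-02
  5.59404760e-02 -1.03205975e-04]
tool_pos [ 0.20956705 -0.4809246   0.2260546 ]
tool_rot [-3.14010069e+00 -2.26780954e-04  4.10790958e-01]
contact_force [-0.08956372  0.47025295  0.24647907]
torque [-0.02631272 -0.00892562 -0.01872858]
opening 0.09160162705521745
top 593.4853135917518 593.4853135917518 313.41384034691396 242.2886731661186 [ 0.34907988 -0.00947799  1.2083301 ] [-2.98476639  0.01452371 -1.55355661]
tower_round [([247.3, 301.9], 0.57), ([231.2, 342.0], 0.4)]
tower_square [([210.7, 291.0], 0.72)]
tower_oblong [([232.2, 343.3], 0.58)]
house [([223.9, 319.3], 0.76)]
base_board [([224.1, 315.9], 0.97)]
plate_round [([247.3, 301.9], 0.7)]
plate_square [([211.0, 285.1], 0.78), ([224.6, 312.5], 0.43)]
plate_oblong [([233.3, 342.0], 0.83)]
mat [([271.6, 174.9], 0.81)]
turntable [([273.4, 470.4], 0.87)]
side 584.6848890858504 584.6848890858504 313.6950365515328 239.88226597184777 [0.36587578 0.68553567 0.80601325] [-2.37706059 -0.00506797 -2.89197075]
tower_round []
tower_square [([280.2, 262.2], 0.77)]
tower_oblong [([238.6, 308.4], 0.81)]
house [([258.6, 287.5], 0.78)]
base_board [([260.9, 284.2], 0.57)]
plate_round [([275.0, 312.4], 0.81), ([282.2, 267.5], 0.45)]
plate_square [([279.8, 267.2], 0.64), ([258.9, 285.9], 0.36)]
plate_oblong []
mat [([417.4, 306.4], 0.74)]
turntable [([168.4, 375.1], 0.8)]
```

View pics/top0.png

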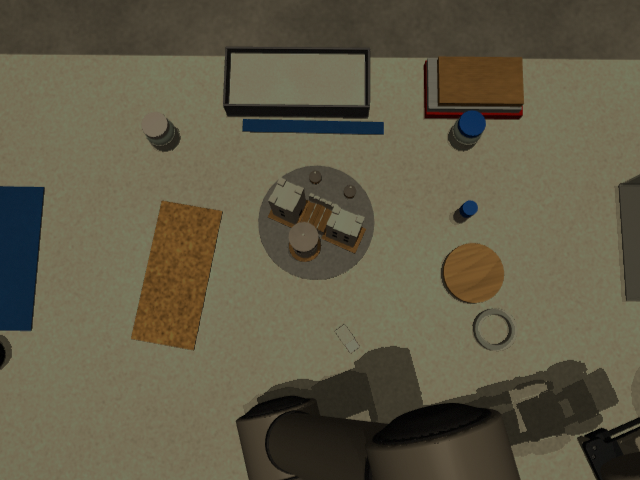

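View pics/side0.png

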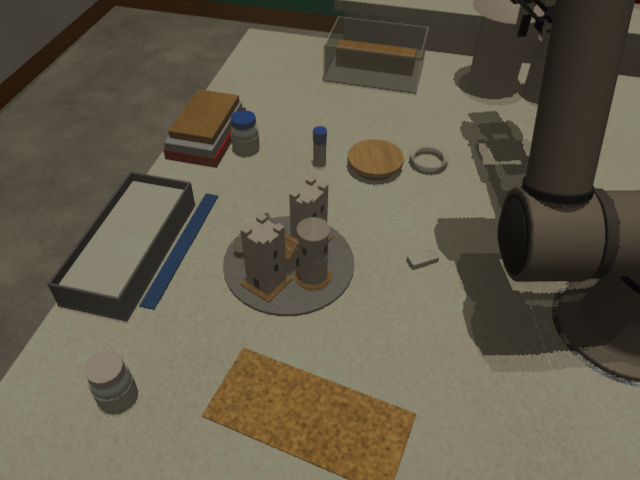

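```bash
cat > h.py <<'E'
from cell import *
import cv2, numpy as np
from scipy.spatial.transform import Rotation as Ro
def cam(n):
    c=read_camera(n); c["R"]=Ro.from_euler("xyz",c["rotation"]).as_matrix(); return c
def w(c,row,col,z):
    d=c["R"]@[(col-c["cx"])/c["fx"],(row-c["cy"])/c["fy"],1]; e=np.array(c["eye"]); return (e+d*(z-e[2])/d[2])[:2]
def px(c,P):
    q=(np.atleast_2d(P)-c["eye"])@c["R"]; return np.c_[c["fx"]*q[:,0]/q[:,2]+c["cx"],c["fy"]*q[:,1]/q[:,2]+c["cy"]]
def rect(x,y,yaw,a,b,z):
    k=np.array([[1,1],[-1,1],[-1,-1],[1,-1]])*[a/2,b/2]; C,S=np.cos(yaw),np.sin(yaw)
    return np.c_[k@np.array([[C,S],[-S,C]])+[x,y],np.full(4,z)]
def circ(x,y,r,z):
    t=np.linspace(0,6.28,40); return np.c_[x+r*np.cos(t),y+r*np.sin(t),np.full(40,z)]
def crop(c,polys,r0,r1,c0,c1,k,name):
    im=cv2.resize(c["img"][r0:r1,c0:c1],None,fx=k,fy=k,interpolation=cv2.INTER_CUBIC)
    im=cv2.convertScaleAbs(im,alpha=1.3)
    for P,col in polys:
        q=((px(c,P)-[c0,r0]+.5)*k).astype(int); cv2.polylines(im,[q],True,col,1)
    cv2.imwrite("pics/"+name,im)
E
python3 - <<'E'
from h import *
zz=dict(tower_round=.009,tower_square=.009,tower_oblong=.009,house=.006,base_board=0.,plate_round=.006,plate_square=.006,plate_oblong=.006,mat=0,turntable=0)
for n in("top","side"):
    c=cam(n)
    for l,z in zz.items():
        print(n,l,[(np.round(w(c,*d["at"],z)*1000,1),round(d["conf"],2)) for d in place_of(n,l)[:2]])
    hsv=cv2.cvtColor(c["img"],cv2.COLOR_BGR2HSV)
    m=cv2.inRange(hsv,(5,90,60),(25,255,255))
    m=cv2.morphologyEx(m,cv2.MORPH_OPEN,np.ones((3,3))); m=cv2.morphologyEx(m,cv2.MORPH_CLOSE,np.ones((5,5)))
    for f in cv2.findContours(m,cv2.RETR_EXTERNAL,cv2.CHAIN_APPROX_NONE)[0]:
        if cv2.contourArea(f)<800: continue
        p=f[:,0,:]; 
        for z in(.004,.03):
            W=np.array([w(c,b,a,z) for a,b in p],np.float32)*1000
            print(n,"blob",z,cv2.minAreaRect(W))
    if n=="top": crop(c,[],160,290,240,390,5,"c1.png")
E
```

```text
top tower_round [(array([528.6,  29.9]), 0.66)]
top tower_square [(array([604.9,  68. ]), 0.7), (array([554.3, -42.4]), 0.34)]
top tower_oblong [(array([561.4, -52.6]), 0.72), (array([ 477.3, -309.6]), 0.21)]
top house [(array([585.6,   2.2]), 0.67)]
top base_board [(array([578.4,  12.1]), 0.87), (array([612.9,  72.9]), 0.24)]
top plate_round [(array([527.1,  32.6]), 0.46)]
top plate_square [(array([529.8,  31.6]), 0.72), (array([615.7,  65.5]), 0.64)]
top plate_oblong [(array([559.1, -47.1]), 0.52)]
top mat [(array([465.3, 290.2]), 0.74), (array([ 478.5, -313.7]), 0.22)]
top turntable [(array([ 467.8, -308.4]), 0.85), (array([615.9,  69.4]), 0.47)]
top blob 0.004 ((482.4335021972656, -314.86138916015625), (119.47052764892578, 121.0034408569336), 89.02555847167969)
top blob 0.03 ((479.55450439453125, -308.2685852050781), (116.8913345336914, 118.3910903930664), 89.02557373046875)
top blob 0.004 ((470.6229248046875, 289.2936096191406), (131.1045379638672, 290.7118835449219), 80.81038665771484)
top blob 0.03 ((467.9989929199219, 282.84356689453125), (128.2741241455078, 284.435791015625)
[... 790 characters left out ...]
 0.57)]
side blob 0.004 ((470.87841796875, 288.44744873046875), (132.8725128173828, 289.9359130859375), 80.8507308959961)
side blob 0.03 ((467.474365234375, 301.3203430175781), (128.5650177001953, 280.5367431640625), 80.85069274902344)
side blob 0.004 ((482.2666931152344, -339.135498046875), (121.52565002441406, 134.39108276367188), 11.976081848144531)
side blob 0.03 ((478.493408203125, -305.91717529296875), (117.58598327636719, 130.03436279296875), 11.976051330566406)
side blob 0.004 ((910.7368774414062, -406.80389404296875), (187.75674438476562, 110.36927795410156), 89.9247055053711)
side blob 0.03 ((893.0732421875, -371.3920593261719), (181.6699981689453, 106.791259765625), 89.9248046875)
```

View pics/c1.png

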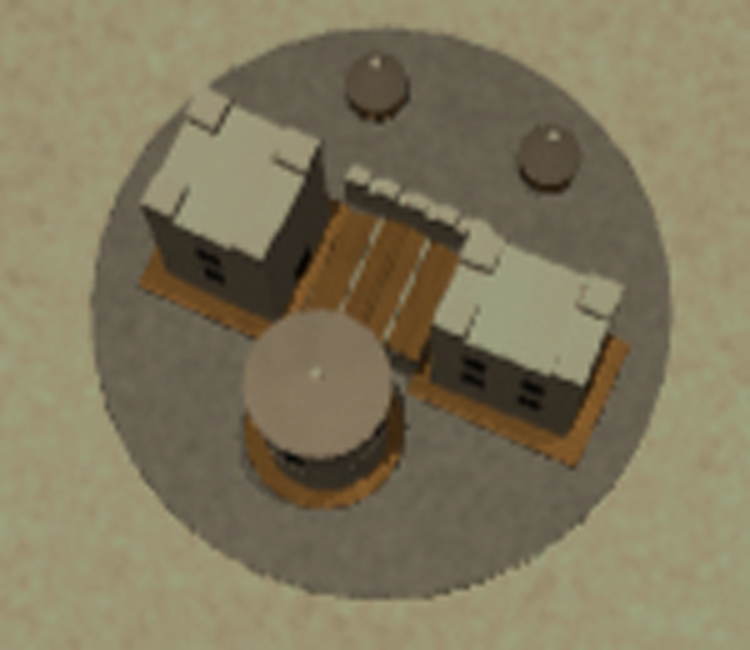

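```bash
cat >> h.py <<'E'
def model(X,Y,deg):
    yaw=np.radians(deg); C,S=np.cos(yaw),np.sin(yaw); f=lambda a,b:(X+C*a-S*b,Y+S*a+C*b)
    g=(0,255,0);r=(0,0,255);b=(255,120,0); o=[(circ(X,Y,.12,.006),g)]
    for nm,a,bb,d1,d2 in(("s",0,.062,.066,.066),("o",0,-.062,.056,.076)):
        p=f(a,bb); o.append((rect(*p,yaw,d1,d2,.009),r))
        t=(.05,.05) if nm=="s" else (.04,.06); o+= [(rect(*p,yaw,*t,.139),b),(rect(*p,yaw,*t,.009),b)]
    p=f(-.056,0); o+=[(circ(*p,.033,.009),r),(circ(*p,.028,.121),b),(circ(*p,.025,.009),b)]
    o.append((rect(X,Y,yaw,.046,.046,.046),g)); p=f(.038,0); o.append((rect(*p,yaw,.006,.064,.051),g))
    return o
E
python3 - <<'E'
from h import *
c=cam("top"); P=[w(c,*q,.006) for q in((222.8,258.6),(222.8,374.4),(165.6,316.5),(280,316.5))]
m=[(P[2][0]+P[3][0])/2,(P[0][1]+P[1][1])/2]; print(np.round(m,4),P)
s=cam("side"); d=model(m[0],m[1],-21.3)
crop(c,d,160,290,240,390,5,"c2.png"); crop(s,d,170,320,210,370,4,"c3.png")
a=cv2.imread("pics/c2.png");b=cv2.imread("pics/c3.png")
cv2.imwrite("pics/c2.png",a)
E
```

```text
[0.5815 0.0058] [array([0.57793134, 0.12514184]), array([ 0.58138184, -0.11359969]), array([0.70153393, 0.00760122]), array([0.46146175, 0.00365708])]
```

View pics/c2.png

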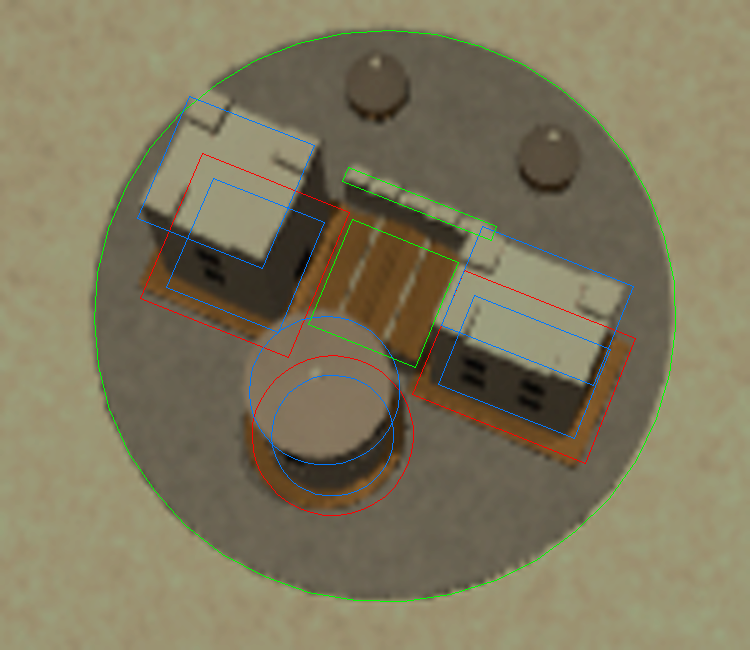

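View pics/c3.png

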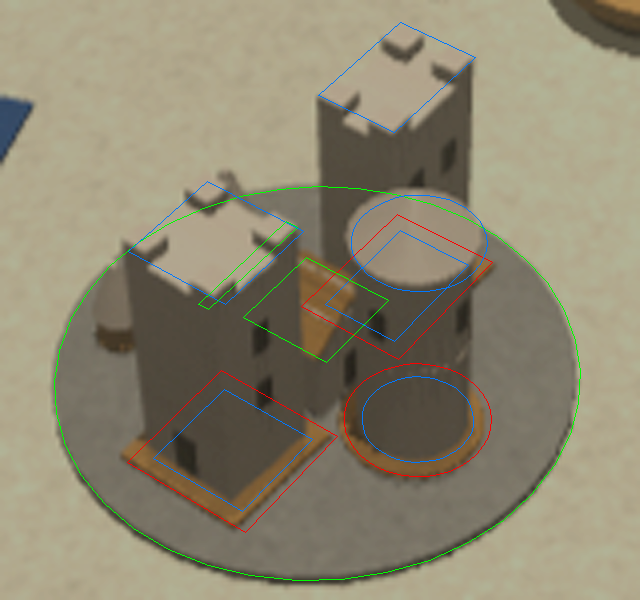

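```bash
cat >> h.py <<'E'
off=grip_point_offset
def go(x,y,yawdeg,z=None):
    "rows total needed from current tool pose: world deltas -> tool axes mm"
    s=observe(); p=np.array(s["tool_pos"]); R=Ro.from_euler("xyz",s["tool_rot"]).as_matrix(); cy=np.arctan2(R[1,0],R[0,0])
    t=np.array([x,y,p[2] if z is None else z])-p
    # turn first (fixed position), then shift in new tool axes
    yw=np.radians(yawdeg); Rn=Ro.from_euler("xyz",[np.pi,0,yw]).as_matrix(); R0=Ro.from_euler("xyz",[np.pi,0,cy]).as_matrix()
    print("t",s["time"],"pos",np.round(p*1000,1),"yaw",round(np.degrees(cy),2),"turn(tool z) rad",round(-(yw-cy),4),"shift before turn",np.round(R0.T@t*1000,1),"shift after turn",np.round(Rn.T@t*1000,1))
E
python3 - <<'E'
from h import *
print("off",off)
c=cam("top"); W=lambda u,v,z:np.round(w(c,160+v/5-.4,240+u/5-.4,z)*1000,1)
S=[W(*q,.139) for q in((205,88),(143,203),(265,257),(322,140))]; print("sq",S,np.mean(S,0))
O=[W(*q,.139) for q in((475,222),(437,322),(587,382),(625,288))]; print("ob",O,np.mean(O,0))
print("round",W(318,384,.121), "apex",W(316,373,.147))
for A in(S,O):
    for i in range(4):
        d=A[(i+1)%4]-A[i]; print(np.round(np.hypot(*d)),np.round(np.degrees(np.arctan2(d[1],d[0])),1))
go(.6,.065,-21.5)
E
```

```text
off 0.0188
sq [array([639.4,  72. ]), array([595.3,  93.8]), array([575.6,  48.3]), array([620.1,  28.2])] [607.6    60.575]
ob [array([589.9, -28.8]), array([552.2, -15.3]), array([530.7, -70.4]), array([565.9, -84.1])] [559.675 -49.65 ]
round [531.5  28.4] apex [531.2  28.3]
49.0 153.7
50.0 -113.4
49.0 -24.3
48.0 66.2
40.0 160.3
59.0 -111.3
38.0 -21.3
60.0 66.5
t 2.35 pos [ 209.7 -481.3  226.7] yaw 23.53 turn(tool z) rad 0.786 shift before turn [ 576. -345.   -0.] shift after turn [ 162.9 -651.4   -0. ]
```

```bash
python3 -m inch '[[[0,0,0,0.164],[0,0,0,0.164],[0,0,0,0.164],[0,0,0,0.163],[0,0,0,0.163],[12.6,-54.6,0,0],[12.6,-54.6,0,0],[12.6,-54.6,0,0],[12.6,-54.6,0,0],[12.6,-54.6,0,0]]]' -1 15; python3 -m inch '[[[12.6,-54.6,0,0],[12.6,-54.6,0,0],[12.6,-54.6,0,0],[12.6,-54.6,0,0],[12.6,-54.6,0,0],[12.6,-54.6,0,0],[12.6,-54.6,0,0],[0,0,0,0],[0,0,0,0]]]'; python3 -c "
from h import *
go(.6076,.0606,-23.3,.0855)"
```

```text
time: 3.6
tool_pos: [0.3765, -0.2541, 0.2269]
tool_rot: [3.141, -0.001, -0.408]
contact_force: [0.6, -0.5, 0.4]
opening: 0.0919
time: 4.72
tool_pos: [0.6076, 0.0603, 0.2263]
tool_rot: [3.141, 0.001, -0.407]
contact_force: [-0.1, -0.7, 0.5]
opening: 0.0917
t 4.725 pos [607.6  60.3 226.3] yaw -23.3 turn(tool z) rad 0.0 shift before turn [ -0.2  -0.3 140.8] shift after turn [ -0.2  -0.3 140.8]
```

```bash
python3 -m inch '[[[0,0,30,0],[0,0,30,0],[0,0,30,0],[0,0,25,0],[0,0,15,0],[0,0,11,0],[0,0,0,0],[0,0,0,0]]]'; python3 -m inch '[[[0,0,0,0],[0,0,0,0],[0,0,0,0],[0,0,0,0],[0,0,0,0],[0,0,0,0],[0,0,0,0],[0,0,0,0]]]' 1 15;  python3 -m inch '[[[0,0,-5,0],[0,0,-10,0],[0,0,-15,0],[0,0,-20,0],[0,0,-20,0],[0,0,-10,0],[0,0,0,0],[0,0,0,0]]]'; python3 - <<'E'
from h import *
go(.5645,.2738,-9.2,.004+.095-.0188)
c=cam("side"); cv2.imwrite("pics/g1.png",c["img"][100:400,150:450])
E
```

```text
time: 5.72
tool_pos: [0.6086, 0.0603, 0.0866]
tool_rot: [-3.141, -0.002, -0.407]
contact_force: [0.2, 0.2, 0.1]
opening: 0.0918
time: 6.72
tool_pos: [0.608, 0.0605, 0.0857]
tool_rot: [-3.142, -0.0, -0.407]
contact_force: [0.2, 0.4, 0.0]
opening: 0.0508
time: 7.72
tool_pos: [0.6076, 0.0604, 0.165]
tool_rot: [3.141, 0.001, -0.407]
contact_force: [0.3, -0.3, -1.3]
opening: 0.05
t 7.725 pos [607.6  60.4 165. ] yaw -23.33 turn(tool z) rad -0.2466 shift before turn [-124.  -178.9   84.8] shift after turn [ -76.6 -203.8   84.8]
```

View pics/g1.png

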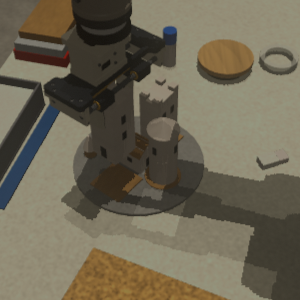

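```bash
python3 -m inch '[[[-8,-11.2,0,0],[-15.5,-22.4,0,0],[-15.5,-22.4,0,0],[-15.5,-22.4,0,0],[-15.5,-22.4,0,0],[-15.5,-22.4,0,0],[-15.5,-22.4,0,0],[-15.5,-22.4,0,0],[-7.5,-11.2,0,0]]]'; python3 -m inch '[[[0,0,0,-0.124],[0,0,0,-0.123],[0,0,20,0],[0,0,25,0],[0,0,20,0],[0,0,10,0],[0,0,5,0],[0,0,3,0],[0,0,0,0],[0,0,0,0]]]';python3 -c "
from h import *
go(.5645,.2738,-9.2,.0802)"
```

```text
time: 8.9
tool_pos: [0.5641, 0.276, 0.1652]
tool_rot: [3.141, 0.001, -0.405]
contact_force: [-0.0, -0.5, -1.5]
opening: 0.0501
time: 10.15
tool_pos: [0.5654, 0.2742, 0.0833]
tool_rot: [-3.141, -0.001, -0.16]
contact_force: [-0.5, 0.1, -1.6]
opening: 0.0502
t 10.15 pos [565.4 274.2  83.3] yaw -9.18 turn(tool z) rad 0.0004 shift before turn [-0.8  0.5  3.1] shift after turn [-0.8  0.5  3.1]
```

Lower until contact, release, rise, and aim at the round tower.

```bash
python3 -m inch '[[[0,0,1,0],[0,0,1,0],[0,0,0.8,0],[0,0,0,0],[0,0,0,0]]]'; python3 -m inch '[[[0,0,0,0],[0,0,0,0],[0,0,0,0],[0,0,0,0],[0,0,0,0],[0,0,0,0]]]' -1;  python3 -m inch '[[[0,0,-10,0],[0,0,-30,0],[0,0,-40,0],[0,0,-40,0],[0,0,-25,0],[0,0,0,0],[0,0,0,0.124],[0,0,0,0.123]]]'; python3 - <<'E'
from h import *
go(.5313,.0284,-23.3,.009+.092-.0188)
E
```

```text
time: 10.78
tool_pos: [0.5653, 0.2742, 0.0806]
tool_rot: [-3.141, -0.001, -0.16]
contact_force: [-1.7, -1.2, 5.6]
opening: 0.05
time: 11.52
tool_pos: [0.5651, 0.2741, 0.0799]
tool_rot: [3.142, -0.0, -0.16]
contact_force: [0.3, -0.0, -0.0]
opening: 0.0916
time: 12.52
tool_pos: [0.5644, 0.2738, 0.2233]
tool_rot: [3.14, 0.002, -0.411]
contact_force: [0.7, 0.0, -0.1]
opening: 0.092
t 12.525 pos [564.4 273.8 223.3] yaw -23.56 turn(tool z) rad -0.0046 shift before turn [ 67.7 238.2 141.1] shift after turn [ 66.6 238.5 141.1]
```

```bash
python3 -m inch '[[[11.1,39.7,0,0],[11.1,39.7,0,0],[11.1,39.7,0,0],[11.1,39.7,0,0],[11.1,39.7,0,0],[11.2,39.8,0,0],[0,0,0,0],[0,0,0,0]]]'; python3 -m inch '[[[0,0,30,0],[0,0,30,0],[0,0,30,0],[0,0,25,0],[0,0,15,0],[0,0,11,0],[0,0,0,0],[0,0,0,0]]]'; python3 -m inch '[[[0,0,0,0],[0,0,0,0],[0,0,0,0],[0,0,0,0],[0,0,0,0],[0,0,0,0],[0,0,0,0],[0,0,0,0]]]' 1 15;  python3 -m inch '[[[0,0,-5,0],[0,0,-10,0],[0,0,-15,0],[0,0,-20,0],[0,0,-20,0],[0,0,-10,0],[0,0,0,0],[0,0,0,0]]]'; python3 - <<'E'
from h import *
go(.4707,.289,-9.2,.004+.092-.0188)
E
```

```text
time: 13.52
tool_pos: [0.5316, 0.0292, 0.2241]
tool_rot: [3.141, 0.001, -0.408]
contact_force: [-0.5, 0.5, -0.2]
opening: 0.092
time: 14.52
tool_pos: [0.5326, 0.0289, 0.0846]
tool_rot: [-3.141, -0.001, -0.407]
contact_force: [0.2, 1.3, 0.0]
opening: 0.0918
time: 15.52
tool_pos: [0.532, 0.0288, 0.084]
tool_rot: [3.141, -0.0, -0.407]
contact_force: [-0.6, -0.8, 0.8]
opening: 0.0543
time: 16.52
tool_pos: [0.5315, 0.0289, 0.1633]
tool_rot: [3.141, 0.001, -0.407]
contact_force: [0.6, 1.1, -0.7]
opening: 0.0545
t 16.525 pos [531.5  28.9 163.3] yaw -23.33 turn(tool z) rad -0.2467 shift before turn [-158.9 -214.8   86.1] shift after turn [-101.7 -247.1   86.1]
```

```bash
python3 - <<'E'
from h import *
c=cam("side"); crop(c,[],120,320,220,400,3,"g2.png")
E
```

```text
(no output)
```

View pics/g2.png

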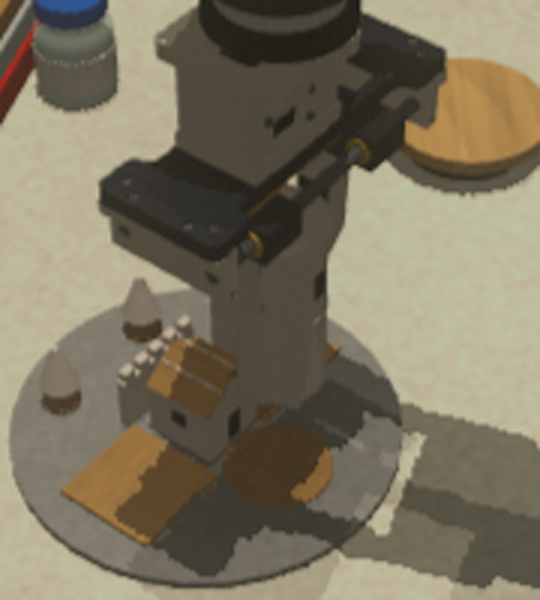

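```bash
python3 -m inch '[[[-9,-12,0,0],[-19,-26,0,0],[-20,-27,0,0],[-21,-28,0,0],[-21,-28,0,0],[-21,-28,0,0],[-20,-27,0,0],[-18.8,-26.8,0,0],[-9,-12,0,0],[0,0,0,0]]]'; python3 -m inch '[[[0,0,0,-0.124],[0,0,0,-0.123],[0,0,20,0],[0,0,25,0],[0,0,20,0],[0,0,8,0],[0,0,5,0],[0,0,3,0],[0,0,0,0],[0,0,0,0]]]';python3 -m inch '[[[0,0,1,0],[0,0,1,0],[0,0,0,0],[0,0,0,0]]]'; python3 -c "
from h import *
go(.4707,.289,-9.2,.079)"
```

```text
time: 17.82
tool_pos: [0.4706, 0.2896, 0.1635]
tool_rot: [3.141, 0.0, -0.405]
contact_force: [0.9, 0.0, -0.4]
opening: 0.0549
time: 19.08
tool_pos: [0.4715, 0.2891, 0.0833]
tool_rot: [-3.141, -0.001, -0.16]
contact_force: [0.8, 0.9, -1.7]
opening: 0.0545
time: 19.58
tool_pos: [0.4712, 0.289, 0.0809]
tool_rot: [3.141, -0.0, -0.16]
contact_force: [0.0, 0.1, -1.1]
opening: 0.0545
t 19.575 pos [471.2 289.   80.9] yaw -9.18 turn(tool z) rad 0.0004 shift before turn [-0.5  0.1  1.9] shift after turn [-0.5  0.1  1.9]
```

```bash
python3 -m inch '[[[0,0,1,0],[0,0,0.7,0],[0,0,0,0],[0,0,0,0]]]'; python3 -m inch '[[[0,0,0.5,0],[0,0,0,0],[0,0,0,0]]]'
```

```text
time: 20.08
tool_pos: [0.4712, 0.289, 0.0792]
tool_rot: [3.141, -0.0, -0.16]
contact_force: [0.2, -0.4, -1.3]
opening: 0.0545
time: 20.45
tool_pos: [0.4714, 0.289, 0.0789]
tool_rot: [-3.141, -0.001, -0.16]
contact_force: [-0.4, -0.5, 1.6]
opening: 0.0545
```

```bash
python3 -m inch '[[[0,0,0,0],[0,0,0,0],[0,0,0,0],[0,0,0,0],[0,0,0,0],[0,0,0,0]]]' -1;  python3 -m inch '[[[0,0,-10,0],[0,0,-30,0],[0,0,-40,0],[0,0,-40,0],[0,0,-25,0],[0,0,0,0],[0,0,0,0]]]'; python3 - <<'E'
from h import *
go(.5597,-.0497,66.7,.009+.095-.0188)
E
```

```text
time: 21.2
tool_pos: [0.4713, 0.289, 0.0787]
tool_rot: [3.142, -0.0, -0.16]
contact_force: [1.1, -0.1, -1.0]
opening: 0.092
time: 22.08
tool_pos: [0.4707, 0.2888, 0.2229]
tool_rot: [3.141, 0.001, -0.16]
contact_force: [-0.5, -0.4, -0.4]
opening: 0.092
t 22.075 pos [470.7 288.8 222.9] yaw -9.18 turn(tool z) rad -1.3243 shift before turn [141.8 319.9 137.7] shift after turn [-275.6  215.6  137.7]
```

```bash
python3 -m inch '[[[23.6,53.3,0,0],[23.6,53.3,0,0],[23.6,53.3,0,0],[23.6,53.3,0,0],[23.6,53.3,0,0],[23.6,53.3,0,0],[0,0,0,-0.1656],[0,0,0,-0.1656],[0,0,0,-0.1656],[0,0,0,-0.1656]]]'; python3 -m inch '[[[0,0,0,-0.1656],[0,0,0,-0.1656],[0,0,0,-0.1656],[0,0,0,-0.1656],[0,0,0,0],[0,0,0,0]]]'; python3 - <<'E'
from h import *
go(.5597,-.0497,66.7,.009+.095-.0188)
E
```

```text
time: 23.32
tool_pos: [0.5593, -0.0493, 0.2219]
tool_rot: [-3.139, 0.002, 0.507]
contact_force: [0.3, 0.7, 0.3]
opening: 0.0916
time: 24.08
tool_pos: [0.5597, -0.0493, 0.2229]
tool_rot: [-3.14, 0.0, 1.161]
contact_force: [-0.6, 0.5, 0.1]
opening: 0.0919
t 24.075 pos [559.7 -49.3 222.9] yaw 66.54 turn(tool z) rad -0.0027 shift before turn [ -0.4   0.2 137.7] shift after turn [ -0.4   0.2 137.7]
```

```bash
python3 -m inch '[[[0,0,30,0],[0,0,30,0],[0,0,30,0],[0,0,25,0],[0,0,13,0],[0,0,9,0],[0,0,0,0],[0,0,0,0]]]'; python3 -m inch '[[[0,0,0,0],[0,0,0,0],[0,0,0,0],[0,0,0,0],[0,0,0,0],[0,0,0,0],[0,0,0,0],[0,0,0,0]]]' 1 15;  python3 -m inch '[[[0,0,-5,0],[0,0,-10,0],[0,0,-15,0],[0,0,-20,0],[0,0,-25,0],[0,0,-20,0],[0,0,-10,0],[0,0,0,0],[0,0,0,0]]]'; python3 - <<'E'
from h import *
go(.3769,.3042,-9.2,.004+.095-.0188)
E
```

```text
time: 25.08
tool_pos: [0.5606, -0.0494, 0.0875]
tool_rot: [3.14, -0.0, 1.164]
contact_force: [-0.1, -1.1, -0.8]
opening: 0.0916
time: 26.08
tool_pos: [0.56, -0.0493, 0.0867]
tool_rot: [-3.142, 0.0, 1.165]
contact_force: [-0.3, -0.7, -1.1]
opening: 0.0402
time: 27.2
tool_pos: [0.5595, -0.0493, 0.191]
tool_rot: [-3.14, 0.0, 1.165]
contact_force: [-0.2, 1.1, -1.2]
opening: 0.04
t 27.2 pos [559.5 -49.3 191. ] yaw 66.72 turn(tool z) rad 1.3251 shift before turn [ 252.5 -307.5  110.8] shift after turn [-236.8 -319.7  110.8]
```

```bash
python3 -m inch '[[[13,-15,0,0],[25,-31,0,0],[28,-34,0,0],[28,-34,0,0],[28,-34,0,0],[28,-34,0,0],[28,-34,0,0],[28,-34,0,0],[28,-34,0,0],[18.5,-23.5,0,0]]]'; python3 -m inch '[[[0,0,0,0.1656],[0,0,0,0.1656],[0,0,0,0.1656],[0,0,0,0.1656],[0,0,0,0.1656],[0,0,0,0.1656],[0,0,0,0.1656],[0,0,0,0.1656],[0,0,0,0],[0,0,0,0]]]'; python3 -c "
from h import *
go(.3769,.3042,-9.2,.0867-.005)"
```

```text
time: 28.45
tool_pos: [0.3749, 0.3059, 0.1912]
tool_rot: [-3.14, 0.001, 1.166]
contact_force: [-0.1, -0.8, -1.3]
opening: 0.0398
time: 29.7
tool_pos: [0.3767, 0.3043, 0.1914]
tool_rot: [3.141, 0.001, -0.157]
contact_force: [0.2, -0.3, -1.5]
opening: 0.0401
t 29.7 pos [376.7 304.3 191.4] yaw -8.97 turn(tool z) rad 0.004 shift before turn [  0.2   0.  109.7] shift after turn [  0.2   0.  109.7]
```

```bash
python3 -m inch '[[[0,0,20,0],[0,0,30,0],[0,0,25,0],[0,0,20,0],[0,0,8,0],[0,0,4,0],[0,0,1.5,0],[0,0,0,0],[0,0,0,0]]]'; python3 -m inch '[[[0,0,1,0],[0,0,0.7,0],[0,0,0,0],[0,0,0,0]]]'; python3 -c "
from h import *
go(.3769,.3042,-9.2,.0817)"
```

```text
time: 30.82
tool_pos: [0.3776, 0.3042, 0.0836]
tool_rot: [-3.141, -0.001, -0.16]
contact_force: [-0.7, 1.1, -1.6]
opening: 0.0403
time: 31.32
tool_pos: [0.3774, 0.3042, 0.0816]
tool_rot: [-3.141, -0.0, -0.16]
contact_force: [-0.2, -0.8, 1.0]
opening: 0.0405
t 31.325 pos [377.4 304.2  81.6] yaw -9.18 turn(tool z) rad 0.0004 shift before turn [-0.5  0.1 -0.1] shift after turn [-0.5  0.1 -0.1]
```

```bash
python3 -m inch '[[[0,0,0,0],[0,0,0,0],[0,0,0,0],[0,0,0,0],[0,0,0,0],[0,0,0,0]]]' -1;  python3 -m inch '[[[0,0,-10,0],[0,0,-30,0],[0,0,-40,0],[0,0,-40,0],[0,0,-25,0],[0,0,0,0]]]'; python3 - <<'E'
from h import *
c=cam("top");s=cam("side")
a=cv2.resize(c["img"][150:370,120:400],None,fx=2,fy=2); b=cv2.resize(s["img"][150:470,180:440],None,fx=440/320,fy=440/320)
cv2.imwrite("pics/p3.png",np.hstack([a[:,:440],b])); cv2.imwrite("pics/top_full.png",c["img"]); cv2.imwrite("pics/side_full.png",s["img"])
for n in("top","side"):
  k=c if n=="top" else s
  for l,z in(("plate_round",.006),("plate_square",.006),("plate_oblong",.006),("house",.006),("tower_round",.004),("tower_square",.004),("tower_oblong",.004)):
    print(n,l,[(np.round(w(k,*d["at"],z)*1000,1),round(d["conf"],2)) for d in place_of(n,l)[:2]])
E
```

```text
time: 32.08
tool_pos: [0.3773, 0.3041, 0.0815]
tool_rot: [3.141, -0.0, -0.16]
contact_force: [0.4, 0.6, -0.0]
opening: 0.0909
time: 32.83
tool_pos: [0.3782, 0.3047, 0.2288]
tool_rot: [-3.138, -0.004, -0.16]
contact_force: [0.1, 0.3, 0.5]
opening: 0.0917
top plate_round [(array([524. ,  33.8]), 0.92)]
top plate_square [(array([614.6,  66.7]), 0.7)]
top plate_oblong [(array([562. , -45.5]), 0.76)]
top house [(array([581.1,   4.4]), 0.92)]
top tower_round [(array([467.1, 295.5]), 0.66), (array([564.3, -49.2]), 0.63)]
top tower_square [(array([564.8, 273.6]), 0.63)]
top tower_oblong [(array([381.4, 306.5]), 0.73), (array([616.8,  67.1]), 0.35)]
side plate_round [(array([534.7,  31.4]), 0.58)]
side plate_square [(array([607.3,  61.2]), 0.92)]
side plate_oblong [(array([582. ,   7.9]), 0.65), (array([552.4, -48.7]), 0.58)]
side house [(array([580.3,   5.7]), 0.68)]
side tower_round [(array([467.5, 283.2]), 0.81)]
side tower_square [(array([568.6, 272.6]), 0.58)]
side tower_oblong [(array([376.9, 298.7]), 0.66)]
```

View pics/p3.png

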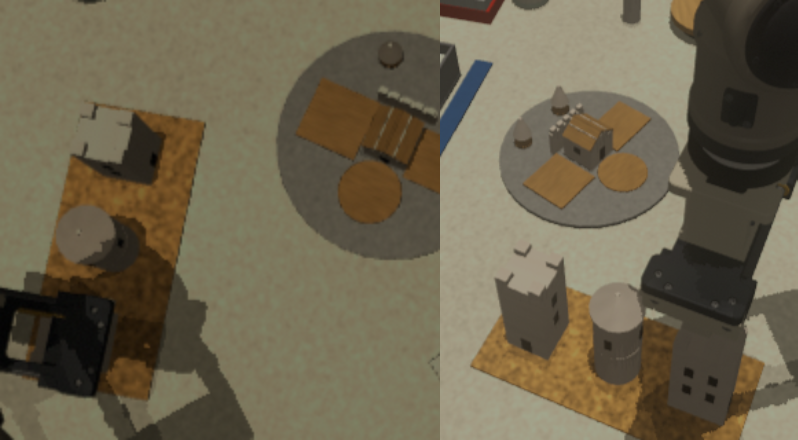

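```bash
python3 - <<'E'
from h import *
for n,(r0,r1,c0,c1) in dict(top=(160,290,240,390),side=(190,325,215,370)).items():
    c=cam(n); K=4
    im=cv2.resize(c["img"][r0:r1,c0:c1],None,fx=K,fy=K,interpolation=cv2.INTER_CUBIC)
    m=cv2.inRange(cv2.cvtColor(im,cv2.COLOR_BGR2HSV),(5,85,45),(25,255,255)); m=cv2.morphologyEx(m,cv2.MORPH_OPEN,np.ones((7,7)))
    vis=cv2.bitwise_and(im,im,mask=m); cv2.imwrite(f"pics/m_{n}.png",vis)
    for f in cv2.findContours(m,cv2.RETR_EXTERNAL,cv2.CHAIN_APPROX_NONE)[0]:
        if cv2.contourArea(f)<1500: continue
        W=np.array([w(c,r0+(b+.5)/K-.5,c0+(a+.5)/K-.5,.009) for a,b in f[:,0]],np.float32)*1000
        M=cv2.moments(W); print(n,"cen",np.round([M["m10"]/M["m00"],M["m01"]/M["m00"]],1),"A",round(cv2.contourArea(W)),[np.round(q,1) for q in cv2.minAreaRect(W)])
E
```

```text
top cen [531.7  29.5] A 3461 [array([531.9,  29.4]), array([66.2, 66. ]), np.float64(0.9)]
top cen [585.5   7.5] A 11514 [array([584.8,   4. ]), array([199.1,  71.1]), np.float64(68.7)]
side cen [607.7  61.9] A 4534 [array([607.9,  61.7]), array([68.3, 69. ]), np.float64(66.7)]
side cen [531.8  27.5] A 3424 [array([532. ,  27.5]), array([65.4, 66.7]), np.float64(13.2)]
side cen [573.5 -46. ] A 6047 [array([578. , -47.6]), array([102.1,  91.3]), np.float64(66.9)]
```

```bash
python3 - <<'E'
from h import *
yaw=np.radians(-23.3); C,S=np.cos(yaw),np.sin(yaw); X0,Y0=.583,.007
g=np.arange(-130,130.1,.5)
A,B=np.meshgrid(g,g,indexing="ij")
for n in("top","side"):
    c=cam(n); P=np.c_[(X0+(C*A-S*B)/1e3).ravel(),(Y0+(S*A+C*B)/1e3).ravel(),np.full(A.size,.009)]
    q=px(c,P).astype(np.float32).reshape(*A.shape,2); im=cv2.remap(c["img"],q[...,0],q[...,1],cv2.INTER_LINEAR)
    m=cv2.inRange(cv2.cvtColor(im,cv2.COLOR_BGR2HSV),(5,85,45),(25,255,255))>0
    cv2.imwrite(f"pics/rect_{n}.png",im)
    for nm,lo,hi in(("sq",50,85),("ob",-90,-50)):
        for y1 in np.linspace(lo,hi,4):
            col=m[:,np.argmin(abs(g-y1))]; x=g[col&(abs(g)<60)]; print(n,nm,"y'",round(y1),"x'",x.min(),x.max(),"mid",(x.min()+x.max())/2)
        for x1 in(-22,-10,0,10,22):
            row=m[np.argmin(abs(g-x1))]; y=g[row]; y=y[y>40] if nm=="sq" else y[y<-45]; print(n,nm,"x'",x1,"far y'",y.max() if nm=="sq" else y.min())
i=np.hstack([cv2.imread("pics/rect_top.png"),cv2.imread("pics/rect_side.png")]); cv2.imwrite("pics/rect.png",cv2.resize(i,(800,400)))
E
```

```text
top sq y' 50 x' -33.5 34.0 mid 0.25
top sq y' 62 x' -34.0 34.0 mid 0.0
top sq y' 73 x' -34.0 33.5 mid -0.25
top sq y' 85 x' -33.5 34.0 mid 0.25
top sq x' -22 far y' 95.5
top sq x' -10 far y' 96.5
top sq x' 0 far y' 96.5
top sq x' 10 far y' 96.0
top sq x' 22 far y' 95.5
top ob y' -90 x' -29.5 28.0 mid -0.75
top ob y' -77 x' -29.0 28.5 mid -0.25
top ob y' -63 x' -29.5 28.0 mid -0.75
top ob y' -50 x' -29.5 28.5 mid -0.5
top ob x' -22 far y' -100.5
top ob x' -10 far y' -100.5
top ob x' 0 far y' -100.5
top ob x' 10 far y' -100.5
top ob x' 22 far y' -100.5
side sq y' 50 x' -32.5 34.5 mid 1.0
side sq y' 62 x' -33.0 34.5 mid 0.75
side sq y' 73 x' -33.0 34.5 mid 0.75
side sq y' 85 x' -33.0 34.5 mid 0.75
side sq x' -22 far y' 94.0
side sq x' -10 far y' 94.0
side sq x' 0 far y' 94.0
side sq x' 10 far y' 94.0
side sq x' 22 far y' 94.0
side ob y' -90 x' -28.0 29.0 mid 0.5
side ob y' -77 x' -28.5 29.0 mid 0.25
side ob y' -63 x' -28.0 29.0 mid 0.5
side ob y' -50 x' -28.0 56.0 mid 14.0
side ob x' -22 far y' -102.5
side ob x' -10 far y' -103.0
side ob x' 0 far y' -102.5
side ob x' 10 far y' -102.5
side ob x' 22 far y' -103.0
```

View pics/rect.png

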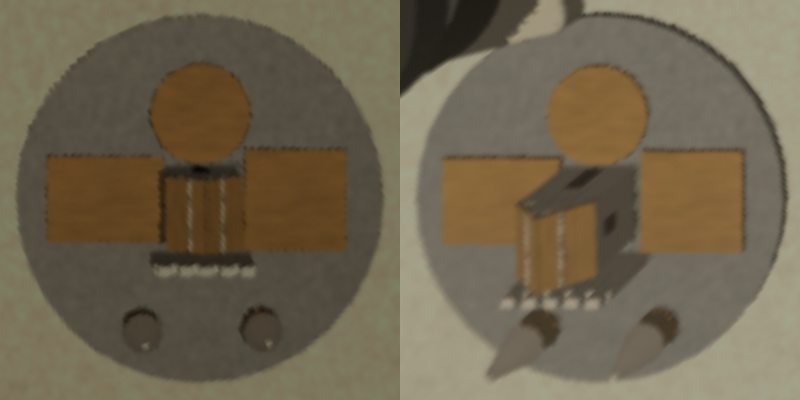

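```bash
python3 -m inch '[[[0,0,0,0.123],[0,0,0,0.123],[0,0,0,0]]]'; python3 -c "
from h import *
go(.5829,.0063,-23.3,.0132)"
```

```text
time: 34.2
tool_pos: [0.3773, 0.3041, 0.2265]
tool_rot: [3.142, -0.0, -0.405]
contact_force: [0.5, -0.5, -0.2]
opening: 0.092
t 34.2 pos [377.3 304.1 226.5] yaw -23.21 turn(tool z) rad 0.0016 shift before turn [306.3 192.7 213.3] shift after turn [306.7 192.2 213.3]
```

```bash
python3 -m inch '[[[43.8,27.5,0,0],[43.8,27.5,0,0],[43.8,27.5,0,0],[43.8,27.5,0,0],[43.8,27.5,0,0],[43.8,27.5,0,0],[43.8,27.5,0,0],[0,0,0,0],[0,0,0,0]]]'; python3 -m inch '[[[0,0,40,0],[0,0,40,0],[0,0,40,0],[0,0,40,0],[0,0,25,0],[0,0,15,0],[0,0,10,0],[0,0,2.5,0],[0,0,0,0],[0,0,0,0]]]'; python3 -c "
from h import *
go(.5829,.0063,-23.3,.0132)"
```

```text
time: 35.33
tool_pos: [0.5824, 0.0064, 0.2261]
tool_rot: [-3.142, 0.001, -0.405]
contact_force: [-0.5, 0.5, 0.9]
opening: 0.0918
time: 36.58
tool_pos: [0.5834, 0.006, 0.0148]
tool_rot: [-3.141, -0.001, -0.406]
contact_force: [0.3, -0.4, -0.6]
opening: 0.0919
t 36.575 pos [583.4   6.   14.8] yaw -23.28 turn(tool z) rad 0.0004 shift before turn [-0.6 -0.   1.6] shift after turn [-0.6 -0.   1.6]
```

```bash
python3 -m inch '[[[0,0,0,0],[0,0,0,0],[0,0,0,0],[0,0,0,0],[0,0,0,0],[0,0,0,0],[0,0,0,0],[0,0,0,0]]]' 1 10;  python3 -m inch '[[[0,0,-5,0],[0,0,-10,0],[0,0,-20,0],[0,0,-30,0],[0,0,-30,0],[0,0,-20,0],[0,0,-5,0],[0,0,0,0],[0,0,0,0]]]'; python3 -c "
from h import *
go(.479,-.3073,-23.3,.0140+.024)"
```

```text
time: 37.58
tool_pos: [0.5829, 0.0061, 0.014]
tool_rot: [3.142, 0.0, -0.406]
contact_force: [0.4, -0.2, -0.1]
opening: 0.0462
time: 38.7
tool_pos: [0.5823, 0.0062, 0.133]
tool_rot: [3.141, 0.002, -0.406]
contact_force: [0.9, -0.2, -1.7]
opening: 0.0461
t 38.7 pos [582.3   6.2 133. ] yaw -23.28 turn(tool z) rad 0.0004 shift before turn [ 29.  328.8  95. ] shift after turn [ 29.2 328.8  95. ]
```

```bash
python3 -m inch '[[[1.5,17,0,0],[3,34,0,0],[3.5,40,0,0],[3.5,40,0,0],[3.5,40,0,0],[3.5,40,0,0],[3.5,40,0,0],[3.5,40,0,0],[2.5,26,0,0],[1,11.8,0,0]]]'; python3 -m inch '[[[0,0,10,0],[0,0,25,0],[0,0,25,0],[0,0,18,0],[0,0,8,0],[0,0,4,0],[0,0,2,0],[0,0,0,0],[0,0,0,0]]]'; python3 -m inch '[[[0,0,1,0],[0,0,1,0],[0,0,0,0],[0,0,0,0]]]'; python3 -c "
from h import *
go(.479,-.3073,-23.3,.0140+.024)"
```

```text
time: 39.95
tool_pos: [0.4782, -0.3092, 0.1335]
tool_rot: [3.142, 0.001, -0.409]
contact_force: [0.5, 0.6, -1.2]
opening: 0.0458
time: 41.08
tool_pos: [0.4798, -0.3076, 0.0425]
tool_rot: [3.141, -0.001, -0.406]
contact_force: [-1.0, -0.7, -0.7]
opening: 0.0463
time: 41.58
tool_pos: [0.4796, -0.3074, 0.04]
tool_rot: [3.142, -0.0, -0.406]
contact_force: [0.2, -0.3, -0.8]
opening: 0.0458
t 41.575 pos [ 479.6 -307.4   40. ] yaw -23.28 turn(tool z) rad 0.0004 shift before turn [-0.6  0.2  2. ] shift after turn [-0.6  0.2  2. ]
```

```bash
python3 -m inch '[[[0,0,1,0],[0,0,1,0],[0,0,0,0],[0,0,0,0]]]'; python3 -m inch '[[[0,0,0.5,0],[0,0,0,0],[0,0,0,0]]]'
```

```text
time: 42.08
tool_pos: [0.4796, -0.3073, 0.038]
tool_rot: [3.142, 0.0, -0.406]
contact_force: [0.1, -0.3, -0.6]
opening: 0.0459
time: 42.45
tool_pos: [0.4796, -0.3074, 0.038]
tool_rot: [3.141, -0.0, -0.406]
contact_force: [-2.2, 1.3, 5.3]
opening: 0.0458
```

```bash
python3 -m inch '[[[0,0,0,0],[0,0,0,0],[0,0,0,0],[0,0,0,0],[0,0,0,0],[0,0,0,0]]]' -1;  python3 -m inch '[[[0,0,-10,0],[0,0,-30,0],[0,0,-45,0],[0,0,-45,0],[0,0,-45,0],[0,0,-15,0],[0,0,0,0]]]'; python3 - <<'E'
from h import *
yaw=np.radians(-9.2); C,S=np.cos(yaw),np.sin(yaw)
T=[]
for n,k in(("top",1),("side",1)):
    c=cam(n); cv2.imwrite(f"pics/{n}_mat.png",c["img"])
    g=(0,255,0);b=(255,120,0); o=[]
    for (x,y,a,d) in((.5650,.2741,.05,.05),(.3773,.3041,.06,.04)):
        o+=[(rect(x,y,yaw,a,d,.134),g),(rect(x,y,yaw,a,d,.004),b)]
    o+=[(circ(.4713,.289,.028,.116),g),(circ(.4713,.289,.025,.004),b)]
    T.append((c,o))
crop(*T[0],200,350,120,230,4,"a.png"); crop(*T[1],310,480,200,430,2.5,"b.png")
a=cv2.imread("pics/a.png");b=cv2.imread("pics/b.png"); b=cv2.copyMakeBorder(b,0,max(0,600-b.shape[0]),0,0,0)[:600]
cv2.imwrite("pics/mat1.png",np.hstack([a[:600],b])[:, :1020][:, :]); print(a.shape,b.shape)
cv2.imwrite("pics/mat1.png",a); cv2.imwrite("pics/mat2.png",b)
go(.3773,.3041,-9.2,.0815)
E
```

```text
time: 43.2
tool_pos: [0.4796, -0.3074, 0.0375]
tool_rot: [3.142, -0.0, -0.406]
contact_force: [-0.4, -0.2, 0.5]
opening: 0.0916
time: 44.08
tool_pos: [0.4798, -0.3074, 0.2283]
tool_rot: [3.141, -0.002, -0.406]
contact_force: [0.1, 0.3, -0.9]
opening: 0.0917
(600, 440, 3) (600, 575, 3)
t 44.175 pos [ 479.  -306.9  225.9] yaw -23.27 turn(tool z) rad -0.2456 shift before turn [-334.8 -521.1  144.4] shift after turn [-198.  -586.8  144.4]
```

View pics/mat1.png

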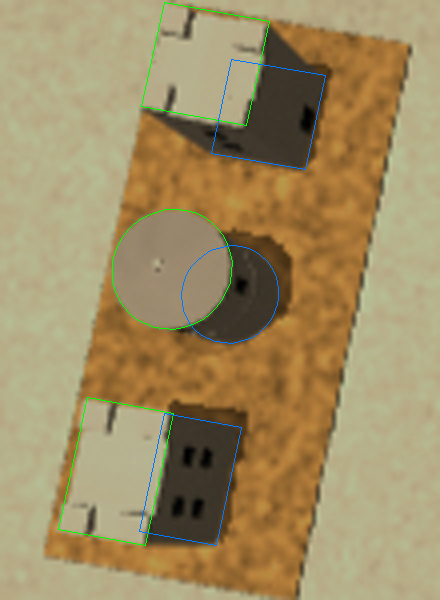

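View pics/mat2.png

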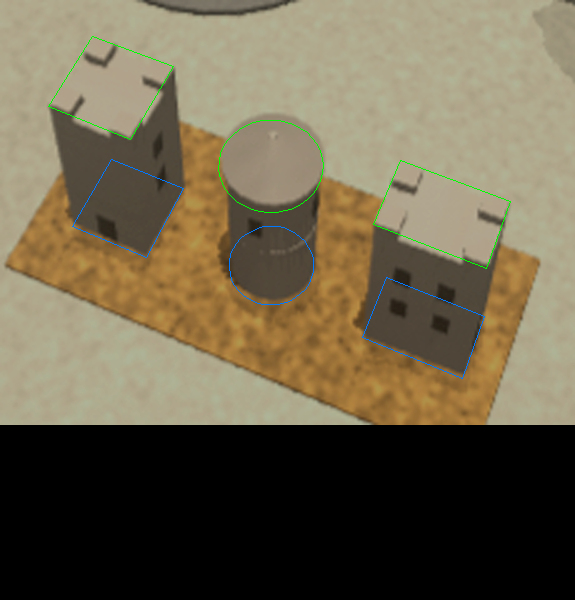

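```bash
python3 -m inch '[[[0,0,0,-0.123],[0,0,0,-0.123],[-18,-53.3,0,0],[-18,-53.3,0,0],[-18,-53.3,0,0],[-18,-53.3,0,0],[-18,-53.3,0,0],[-18,-53.3,0,0],[-18,-53.3,0,0],[-18,-53.3,0,0]]]'; python3 -m inch '[[[-18,-53.3,0,0],[-18,-53.3,0,0],[-18,-53.4,0,0],[0,0,0,0],[0,0,0,0]]]'; python3 -c "
from h import *
c=cam('top'); crop(c,[(circ(.479,-.3073,.06,.03),(0,255,0)),(rect(.479,-.3073,np.radians(-23.3),.046,.046,.03),(0,0,255)),(rect(.479,-.3073,np.radians(-23.3),.046,.046,.07),(255,0,0))],190,360,400,560,3,'tt1.png')
s=cam('side'); crop(s,[(circ(.479,-.3073,.06,.03),(0,255,0)),(rect(.479,-.3073,np.radians(-23.3),.046,.046,.03),(0,0,255))],110,225,300,460,3,'tt2.png')
a=cv2.imread('pics/tt1.png');b=cv2.imread('pics/tt2.png');cv2.imwrite('pics/tt.png',np.hstack([a[:345],b])[:, :800] if 0 else np.vstack([a[60:400],b])[:600])
go(.3773,.3041,-9.2,.0815)"
```

```text
time: 45.42
tool_pos: [0.4041, 0.1381, 0.2259]
tool_rot: [3.141, 0.003, -0.16]
contact_force: [2.0, 0.8, 0.1]
opening: 0.0918
time: 46.05
tool_pos: [0.377, 0.3026, 0.226]
tool_rot: [3.139, 0.002, -0.159]
contact_force: [-0.2, -0.0, -0.1]
opening: 0.092
t 46.15 pos [377.7 301.9 226.7] yaw -9.25 turn(tool z) rad -0.001 shift before turn [ -0.7  -2.1 145.2] shift after turn [ -0.7  -2.1 145.2]
```

View pics/tt.png

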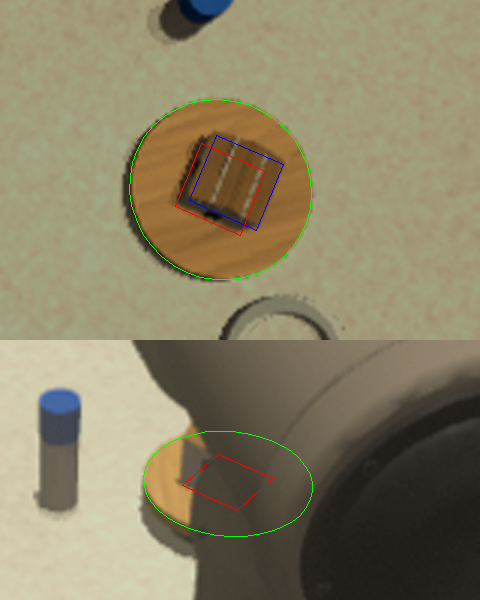

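```bash
python3 -m inch '[[[-0.5,-2,0,0],[0,0,30,0],[0,0,30,0],[0,0,30,0],[0,0,25,0],[0,0,15,0],[0,0,11,0],[0,0,4,0],[0,0,0,0],[0,0,0,0]]]'; python3 -m inch '[[[0,0,0,0],[0,0,0,0],[0,0,0,0],[0,0,0,0],[0,0,0,0],[0,0,0,0],[0,0,0,0],[0,0,0,0]]]' 1 15; python3 -c "
from h import *
go(.3773,.3041,-9.2,.0815)"; python3 -m inch '[[[0,0,-5,0],[0,0,-10,0],[0,0,-15,0],[0,0,-20,0],[0,0,-25,0],[0,0,-20,0],[0,0,-10,0],[0,0,0,0],[0,0,0,0]]]'; python3 - <<'E'
from h import *
go(.5584,-.0506,66.7,.0867)
E
```

```text
time: 47.4
tool_pos: [0.3779, 0.3053, 0.083]
tool_rot: [-3.141, -0.001, -0.16]
contact_force: [-0.2, -0.5, -0.2]
opening: 0.0919
time: 48.4
tool_pos: [0.3775, 0.3051, 0.0824]
tool_rot: [3.141, 0.0, -0.16]
contact_force: [-0.2, 0.2, -0.5]
opening: 0.0402
t 48.4 pos [377.5 305.1  82.4] yaw -9.18 turn(tool z) rad 0.0004 shift before turn [-0.   1.1  0.9] shift after turn [0.  1.1 0.9]
time: 49.52
tool_pos: [0.3771, 0.3049, 0.1868]
tool_rot: [3.141, 0.001, -0.16]
contact_force: [-0.5, -0.3, -1.4]
opening: 0.0404
t 49.525 pos [377.1 304.9 186.8] yaw -9.18 turn(tool z) rad -1.3243 shift before turn [235.7 322.  100.1] shift after turn [-254.8  307.1  100.1]
```

```bash
python3 -m inch '[[[12,16,0,0],[23,32,0,0],[26,36,0,0],[27,37,0,0],[27,37,0,0],[27,37,0,0],[27,37,0,0],[27,37,0,0],[24,32,0,0],[15.7,21,0,0]]]'; python3 -m inch '[[[0,0,0,-0.1655],[0,0,0,-0.1655],[0,0,0,-0.1655],[0,0,0,-0.1655],[0,0,0,-0.1655],[0,0,0,-0.1655],[0,0,0,-0.1655],[0,0,0,-0.1655],[0,0,0,0],[0,0,0,0]]]';python3 -c "
from h import *
go(.5584,-.0506,66.7,.0874)"
```

```text
time: 50.78
tool_pos: [0.559, -0.0521, 0.1862]
tool_rot: [3.141, 0.002, -0.162]
contact_force: [-0.5, -0.4, -1.5]
opening: 0.0406
time: 52.02
tool_pos: [0.5586, -0.0503, 0.187]
tool_rot: [-3.141, 0.0, 1.161]
contact_force: [-0.3, 0.2, -1.1]
opening: 0.0403
t 52.025 pos [558.6 -50.3 187. ] yaw 66.5 turn(tool z) rad -0.0035 shift before turn [-0.4 -0.1 99.6] shift after turn [-0.4 -0.1 99.6]
```

```bash
python3 -m inch '[[[0,0,20,-0.0035],[0,0,25,0],[0,0,22,0],[0,0,16,0],[0,0,8,0],[0,0,4,0],[0,0,2,0],[0,0,0,0],[0,0,0,0]]]'; python3 -m inch '[[[0,0,1,0],[0,0,1,0],[0,0,0.5,0],[0,0,0,0],[0,0,0,0],[0,0,0,0]]]'; python3 -c "
from h import *
go(.5584,-.0506,66.7,.0874)"
```

```text
time: 53.15
tool_pos: [0.5591, -0.0504, 0.0909]
tool_rot: [3.141, -0.0, 1.167]
contact_force: [0.2, 0.1, -1.3]
opening: 0.0402
time: 53.9
tool_pos: [0.5588, -0.0503, 0.088]
tool_rot: [3.142, 0.0, 1.167]
contact_force: [0.1, 0.2, -0.6]
opening: 0.0398
t 53.9 pos [558.8 -50.3  88. ] yaw 66.88 turn(tool z) rad 0.0031 shift before turn [-0.4 -0.3  0.6] shift after turn [-0.4 -0.3  0.6]
```

```bash
python3 -m inch '[[[-0.4,-0.3,0.7,0.003],[0,0,0.7,0],[0,0,0,0],[0,0,0,0]]]'; python3 -m inch '[[[0,0,0,0],[0,0,0,0],[0,0,0,0]]]'
```

```text
time: 54.4
tool_pos: [0.5587, -0.0506, 0.0873]
tool_rot: [3.141, -0.0, 1.164]
contact_force: [-0.9, 0.6, 5.5]
opening: 0.0403
time: 54.78
tool_pos: [0.5587, -0.0506, 0.0873]
tool_rot: [3.14, -0.0, 1.164]
contact_force: [-0.6, 0.1, 6.1]
opening: 0.0403
```

Landed. Release, rise, head back to the round tower.

```bash
python3 -m inch '[[[0,0,0,0],[0,0,0,0],[0,0,0,0],[0,0,0,0],[0,0,0,0],[0,0,0,0]]]' -1;  python3 -m inch '[[[0,0,-10,0],[0,0,-30,0],[0,0,-40,0],[0,0,-40,0],[0,0,-20,0],[0,0,0,0.1656],[0,0,0,0.1656],[0,0,0,0.1656],[0,0,0,0.1656]]]';python3 -m inch '[[[0,0,0,0.1656],[0,0,0,0.1656],[0,0,0,0.1656],[0,0,0,0.1656],[0,0,0,0],[0,0,0,0]]]'; python3 - <<'E'
from h import *
go(.4713,.289,-9.2,.074)
E
```

```text
time: 55.52
tool_pos: [0.5584, -0.0506, 0.0866]
tool_rot: [-3.142, 0.0, 1.164]
contact_force: [-0.8, -0.4, -0.3]
opening: 0.0906
time: 56.65
tool_pos: [0.5584, -0.0505, 0.2274]
tool_rot: [3.141, -0.001, 0.496]
contact_force: [-0.6, 0.3, -0.7]
opening: 0.0915
time: 57.4
tool_pos: [0.5584, -0.0505, 0.227]
tool_rot: [3.141, -0.001, -0.157]
contact_force: [0.4, -1.1, 0.1]
opening: 0.0917
t 57.4 pos [558.4 -50.5 227. ] yaw -9.01 turn(tool z) rad 0.0033 shift before turn [-139.2 -321.7  153. ] shift after turn [-140.3 -321.3  153. ]
```

```bash
python3 -m inch '[[[-20,-45.9,0,0.003],[-20,-45.9,0,0],[-20,-45.9,0,0],[-20,-45.9,0,0],[-20,-45.9,0,0],[-20,-45.9,0,0],[-20,-45.9,0,0],[0,0,0,0],[0,0,0,0]]]'; python3 -m inch '[[[0,0,30,0],[0,0,30,0],[0,0,30,0],[0,0,25,0],[0,0,18,0],[0,0,10,0],[0,0,4,0],[0,0,0,0],[0,0,0,0]]]'; python3 -c "
from h import *
go(.4713,.289,-9.2,.0785)"
```

```text
time: 58.52
tool_pos: [0.4724, 0.2889, 0.2266]
tool_rot: [3.141, -0.0, -0.162]
contact_force: [0.2, 0.3, 0.5]
opening: 0.0916
time: 59.65
tool_pos: [0.4729, 0.2893, 0.0803]
tool_rot: [-3.141, -0.001, -0.163]
contact_force: [-0.4, 0.2, 0.2]
opening: 0.0916
t 59.65 pos [472.9 289.3  80.3] yaw -9.36 turn(tool z) rad -0.0029 shift before turn [-1.5  0.6  1.8] shift after turn [-1.5  0.6  1.8]
```

```bash
python3 -m inch '[[[-1.3,0.4,1.5,-0.003],[0,0,0,0],[0,0,0,0]]]'; python3 -m inch '[[[0,0,0,0],[0,0,0,0],[0,0,0,0],[0,0,0,0],[0,0,0,0],[0,0,0,0],[0,0,0,0],[0,0,0,0]]]' 1 15; python3 -c "
from h import *
go(.4713,.289,-9.2,.0785)";  python3 -m inch '[[[0,0,-5,0],[0,0,-10,0],[0,0,-15,0],[0,0,-20,0],[0,0,-20,0],[0,0,-10,0],[0,0,0,0],[0,0,0,0]]]'; python3 - <<'E'
from h import *
go(.5315,.0284,-23.3,.084)
E
```

```text
time: 60.02
tool_pos: [0.4711, 0.2891, 0.0782]
tool_rot: [-3.142, -0.0, -0.16]
contact_force: [0.5, -0.0, -0.5]
opening: 0.0918
time: 61.02
tool_pos: [0.4711, 0.289, 0.0781]
tool_rot: [3.141, -0.0, -0.16]
contact_force: [0.1, -0.3, 1.2]
opening: 0.0546
t 61.025 pos [471.1 289.   78.1] yaw -9.2 turn(tool z) rad 0.0001 shift before turn [ 0.2 -0.1 -0.4] shift after turn [ 0.2 -0.1 -0.4]
time: 62.02
tool_pos: [0.4707, 0.2889, 0.1575]
tool_rot: [3.141, 0.001, -0.16]
contact_force: [-0.9, 0.8, -1.8]
opening: 0.0545
t 62.025 pos [470.7 288.9 157.5] yaw -9.2 turn(tool z) rad 0.2462 shift before turn [101.7 247.4  73.5] shift after turn [158.9 215.1  73.5]
```

```bash
python3 -m inch '[[[6,14,0,0],[11,26,0,0],[13,32,0,0],[13.7,33,0,0],[13,32,0,0],[13,32,0,0],[13,32,0,0],[12,29,0,0],[7,17.4,0,0],[0,0,0,0]]]'; python3 -m inch '[[[0,0,0,0.123],[0,0,0,0.123],[0,0,15,0],[0,0,20,0],[0,0,18,0],[0,0,10,0],[0,0,5,0],[0,0,2,0],[0,0,0,0],[0,0,0,0]]]';python3 -c "
from h import *
go(.5315,.0284,-23.3,.0831)"
```

```text
time: 63.28
tool_pos: [0.5319, 0.0274, 0.1577]
tool_rot: [3.142, 0.001, -0.163]
contact_force: [-1.4, 0.1, -0.8]
opening: 0.0544
time: 64.53
tool_pos: [0.5322, 0.0285, 0.0886]
tool_rot: [-3.141, -0.001, -0.406]
contact_force: [0.3, -0.3, -1.2]
opening: 0.0549
t 64.525 pos [532.2  28.5  88.6] yaw -23.28 turn(tool z) rad 0.0003 shift before turn [-0.6  0.4  5.5] shift after turn [-0.6  0.4  5.5]
```

```bash
python3 -m inch '[[[-0.3,0.3,2,0],[0,0,1,0],[0,0,1,0],[0,0,0,0],[0,0,0,0]]]'; python3 -m inch '[[[0,0,0.7,0],[0,0,0.6,0],[0,0,0,0],[0,0,0,0]]]';python3 -m inch '[[[0,0,0,0],[0,0,0,0]]]';python3 -c "
from h import *
go(.5315,.0284,-23.3,.0831)"
```

```text
time: 65.15
tool_pos: [0.5316, 0.0284, 0.0841]
tool_rot: [3.141, -0.0, -0.406]
contact_force: [-0.3, -0.3, -0.4]
opening: 0.0543
time: 65.65
tool_pos: [0.5317, 0.0283, 0.083]
tool_rot: [-3.142, -0.0, -0.406]
contact_force: [-0.5, -0.3, 1.4]
opening: 0.0542
time: 65.9
tool_pos: [0.5317, 0.0283, 0.083]
tool_rot: [-3.142, -0.0, -0.407]
contact_force: [0.3, -0.3, 3.7]
opening: 0.0543
t 65.9 pos [531.7  28.3  83. ] yaw -23.29 turn(tool z) rad 0.0002 shift before turn [-0.2  0.  -0.1] shift after turn [-0.2  0.  -0.1]
```

```bash
python3 -m inch '[[[0,0,0,0],[0,0,0,0],[0,0,0,0],[0,0,0,0],[0,0,0,0],[0,0,0,0]]]' -1;  python3 -m inch '[[[0,0,-10,0],[0,0,-30,0],[0,0,-40,0],[0,0,-40,0],[0,0,-25,0],[0,0,0,-0.123],[0,0,0,-0.123],[0,0,0,0],[0,0,0,0]]]'; python3 - <<'E'
from h import *
go(.5650,.2741,-9.2,.080)
E
```

```text
time: 66.65
tool_pos: [0.5315, 0.0284, 0.0828]
tool_rot: [3.142, -0.0, -0.406]
contact_force: [0.2, -0.3, 1.0]
opening: 0.0915
time: 67.78
tool_pos: [0.5315, 0.0284, 0.2281]
tool_rot: [3.142, -0.0, -0.163]
contact_force: [-0.4, 0.1, -0.7]
opening: 0.0916
t 67.775 pos [531.5  28.4 228.1] yaw -9.33 turn(tool z) rad -0.0023 shift before turn [  -6.8 -247.9  148.1] shift after turn [  -6.2 -247.9  148.1]
```

```bash
python3 -m inch '[[[-1,-41.3,0,-0.002],[-1,-41.3,0,0],[-1,-41.3,0,0],[-1,-41.3,0,0],[-1,-41.3,0,0],[-1.2,-41.4,0,0],[0,0,0,0],[0,0,0,0]]]'; python3 -m inch '[[[0,0,30,0],[0,0,30,0],[0,0,30,0],[0,0,25,0],[0,0,18,0],[0,0,10,0],[0,0,3.5,0],[0,0,0,0],[0,0,0,0],[0,0,0,0]]]'; python3 -c "
from h import *
go(.5650,.2741,-9.2,.080)"; python3 -m inch '[[[0,0,0,0],[0,0,0,0],[0,0,0,0],[0,0,0,0],[0,0,0,0],[0,0,0,0],[0,0,0,0],[0,0,0,0]]]' 1 15; python3 -c "
from h import *
go(.5650,.2741,-9.2,.080)"
```

```text
time: 68.78
tool_pos: [0.5644, 0.2737, 0.2275]
tool_rot: [3.141, 0.0, -0.159]
contact_force: [-0.0, -0.6, 0.0]
opening: 0.0919
time: 70.03
tool_pos: [0.5649, 0.2743, 0.0819]
tool_rot: [-3.141, -0.001, -0.158]
contact_force: [-0.9, -0.1, 0.6]
opening: 0.0918
t 70.025 pos [564.9 274.3  81.9] yaw -9.08 turn(tool z) rad 0.0022 shift before turn [0.2 0.2 1.9] shift after turn [0.2 0.2 1.9]
time: 71.03
tool_pos: [0.5646, 0.2742, 0.0812]
tool_rot: [3.141, 0.0, -0.158]
contact_force: [0.1, 1.0, 0.3]
opening: 0.0504
t 71.025 pos [564.6 274.2  81.2] yaw -9.08 turn(tool z) rad 0.0021 shift before turn [0.4 0.  1.2] shift after turn [0.4 0.  1.2]
```

```bash
python3 -m inch '[[[0,0,-5,0],[0,0,-10,0],[0,0,-15,0],[0,0,-20,0],[0,0,-20,0],[0,0,-10,0],[0,0,0,0.124],[0,0,0,0.124],[0,0,0,0],[0,0,0,0]]]'; python3 - <<'E'
from h import *
go(.6072,.0632,-23.3,.0862)
c=cam("top"); cv2.imwrite("pics/t9.png",c["img"])
E
```

```text
time: 72.28
tool_pos: [0.5646, 0.2741, 0.1613]
tool_rot: [3.141, 0.0, -0.404]
contact_force: [0.4, 0.4, -1.2]
opening: 0.0502
t 72.275 pos [564.6 274.1 161.3] yaw -23.16 turn(tool z) rad 0.0025 shift before turn [122.1 177.2  75.1] shift after turn [122.6 176.9  75.1]
```

```bash
python3 -m inch '[[[7,10,0,0.0025],[14,20,0,0],[16,23,0,0],[17,25,0,0],[17,25,0,0],[17,25,0,0],[15,22,0,0],[12,17,0,0],[7.4,9.9,0,0],[0,0,0,0]]]'; python3 -m inch '[[[0,0,15,0],[0,0,20,0],[0,0,18,0],[0,0,10,0],[0,0,5,0],[0,0,2,0],[0,0,0,0],[0,0,0,0],[0,0,0,0]]]';python3 -c "
from h import *
go(.6072,.0632,-23.3,.0862)"
```

```text
time: 73.58
tool_pos: [0.6068, 0.0625, 0.1612]
tool_rot: [-3.142, -0.0, -0.41]
contact_force: [0.5, -0.5, -1.4]
opening: 0.0503
time: 74.7
tool_pos: [0.6068, 0.0631, 0.0917]
tool_rot: [-3.141, -0.001, -0.409]
contact_force: [0.4, -0.2, -2.5]
opening: 0.0499
t 74.7 pos [606.8  63.1  91.7] yaw -23.44 turn(tool z) rad -0.0024 shift before turn [ 0.3 -0.2  5.5] shift after turn [ 0.3 -0.2  5.5]
```

```bash
python3 -m inch '[[[0.3,0,2,-0.002],[0,0,1,0],[0,0,1,0],[0,0,0,0],[0,0,0,0]]]'; python3 -m inch '[[[0,0,0.7,0],[0,0,0.6,0],[0,0,0,0],[0,0,0,0],[0,0,0,0]]]';python3 -c "
from h import *
go(.6072,.0632,-23.3,.0862)"
```

```text
time: 75.32
tool_pos: [0.6069, 0.063, 0.0873]
tool_rot: [3.142, -0.0, -0.407]
contact_force: [-0.0, 0.5, -0.9]
opening: 0.0502
time: 75.95
tool_pos: [0.607, 0.063, 0.0862]
tool_rot: [-3.142, -0.0, -0.407]
contact_force: [-0.2, -0.2, 0.9]
opening: 0.0505
t 75.95 pos [607.   63.   86.2] yaw -23.32 turn(tool z) rad -0.0003 shift before turn [ 0.1 -0.2  0. ] shift after turn [ 0.1 -0.2  0. ]
```

```bash
python3 -m inch '[[[0,0,0.3,0],[0,0,0,0]]]'; python3 -m inch '[[[0,0,0,0],[0,0,0,0],[0,0,0,0],[0,0,0,0],[0,0,0,0],[0,0,0,0]]]' -1;  python3 -m inch '[[[0,0,-10,0],[0,0,-30,0],[0,0,-40,0],[0,0,-40,0],[0,0,-25,0],[0,0,0,0]]]'; python3 -m inch '[[[-40,-40,0,0],[-40,-40,0,0],[-40,-40,0,0],[-40,-40,0,0],[-40,-40,0,0],[-20,-40,0,0],[0,-40,0,0],[0,0,0,0],[0,0,0,0]]]'; python3 - <<'E'
from h import *
T=[cam("top"),cam("side")]; d=model(.5829,.0063,-23.3)[1:-2]
crop(T[0],d,160,290,240,390,5,"f1.png"); crop(T[1],d,170,320,210,370,4,"f2.png"); cv2.imwrite("pics/side_end.png",T[1]["img"])
E
```

```text
time: 76.2
tool_pos: [0.607, 0.0631, 0.0862]
tool_rot: [-3.141, -0.001, -0.407]
contact_force: [-1.8, 1.4, 4.8]
opening: 0.0498
time: 76.95
tool_pos: [0.6069, 0.063, 0.0857]
tool_rot: [3.142, -0.0, -0.407]
contact_force: [-0.6, -0.1, -0.4]
opening: 0.0919
time: 77.7
tool_pos: [0.608, 0.0631, 0.2336]
tool_rot: [-3.14, -0.005, -0.407]
contact_force: [0.8, -0.0, -0.4]
opening: 0.092
time: 78.82
tool_pos: [0.5152, 0.4065, 0.2294]
tool_rot: [3.139, 0.001, -0.407]
contact_force: [-0.0, -0.6, -0.2]
opening: 0.0916
```

View pics/f1.png

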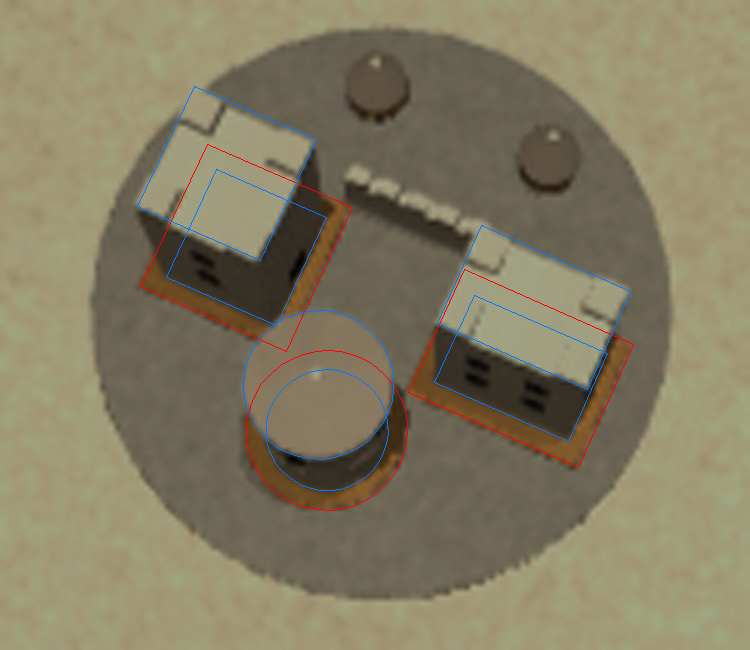

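View pics/f2.png

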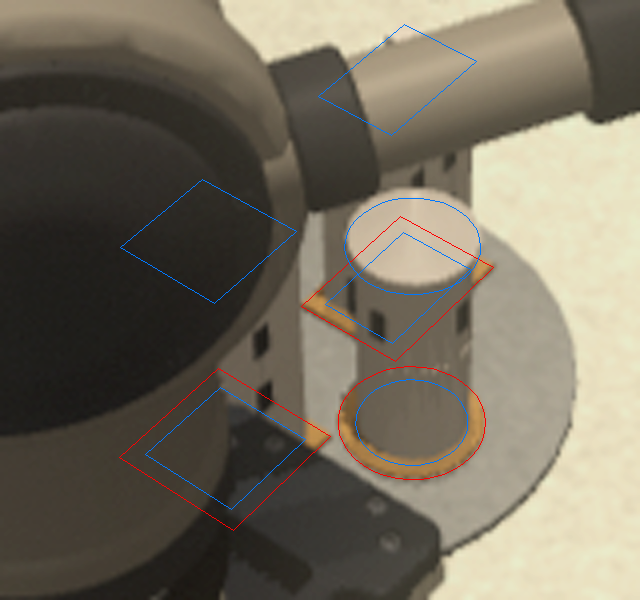

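```bash
python3 - <<'E'
from h import *
c=cam("top")
print([(np.round(w(c,*d["at"],.03)*1000,1),round(d["conf"],2)) for d in place_of("top","house")])
s=observe(); print(s["time"],s["tool_pos"],s["opening"])
print(hand_in())
E
```

```text
[]
79.025 [0.51577158 0.40625473 0.2309281 ] 0.09181487461706778
the job is handed in; nothing more can be done
None
```

The job is handed in at 79 s of the 141 s allowed. All three towers went to the cork mat first. Then I set the house on the middle of the turntable, and put the oblong, round and square towers back on their own plates.

- **Towers:** In the last top picture all three stand upright, within about 1–2 mm of their plate centres and in line with the plates. The last side picture agreed for the round tower. The arm mostly hid the square and oblong towers in that view.
- **House:** The picture taken right after placing it showed it upright and within about 1–2 mm of the turntable's middle. In the final check just before hand-in the detector returned nothing for the house. I did not view another picture of it, but the arm did not go back there.
- **Camera disagreement:** The two cameras differed by about 2 mm on the plate positions, so I used values between the two.
- **Round tower grip:** The gripper read 54.5 mm on the 50 mm round tower, so it probably held it at the eaves. It stayed upright both times I moved it.

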